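Weigh a parts bin on the sprung hook scale

ROBOT

A 6-joint arm with a two-finger parallel gripper is mounted at the origin on a cart in front of the work surface, level with it; the furniture and walls round the work are solid. World frame = base frame: x ahead of the robot, y to its left, z up, the work surface at z = 0. Lengths are in mm, angles in rad, forces in N, time in s.
With the tool pointing down it reaches from about 350 to 1000 mm from the base axis. Payload 7.1 kg.
Tool frame: the origin (TCP) lies between the finger pads; the fingertips stand 25 mm ahead of it and the grasp point (between the pads) lies 6 mm ahead of it; z points along the fingers, y is the line along which they close (so a half turn about z gives the same grasp; the last joint's range is limited). The gripper opens to 85 mm and grips with 20 to 120 N. Pads are 22 mm wide; open, the fingers measure 114 mm over their backs; the gripper's body (76 mm by 85 mm) begins 54 mm behind the grasp point. The pads swing forward as they close: fully open they stand 13 mm farther back than shut.
Start: joints at [1.181, 0.423, 1.63, -0, 1.089, -0.019], TCP at [226.444, 582.519, 256.319] pointing down, gripper open.
Joint ranges: [-3, 3], [-0.9, 2.11], [0.09, 2.58], [-1.31, 4.45], [0.11, 2.69], [-2.54, 2.54]. Speed limits (rad/s): [2.39, 2.39, 3.01, 3.14, 3.14, 3.14].

INTERFACE

Orientations are given as a unit quaternion [w, x, y, z].
In Python, from cell import env gives the robot as it stands.
- The arm moves only by the tool carry_out, never from a script. Its argument "increments" is a list of rows, each an object of numbers: "dx", "dy", "dz": the shift along the tool's x, y, z in mm; "turn": the turn about the tool's z in degrees; "claw": the closure in counts, from 0 (fully open) to 255 (shut). A call has 1 to 5 rows; each row is the pose to reach, as a shift and turn from the pose commanded when the call began, along the tool's axes at that moment; what a row does not reach only later rows make up. A row lasts 1/12 s, in which the tool goes at most 41.7 mm and 7.16 degrees, less where a joint would pass 70% of its speed; a pose out of reach is approached as far as the arm can. A call with a gripper value outside its range is refused whole. The fingers move at their own pace and stop on an object; "newtons" is the grip in N (left out, the last holds). Time passes only in rows, so rows that repeat a pose let the fingers close. It gives the time, the measured TCP pose, the force, the opening and the grip force at its end, in the units of the state.
- env.get_obs(): the state, without advancing time (a new reading comes with each control period).
- env.grab_frame(name): name is "scene" or "top" or "wrist"; returns a dict with "color" (420x560x3 uint8, red, green, blue), "vertical_fov" (degrees; the focal length in pixels is half the picture's height over the tangent of half this angle, whatever the lens; pixels are square), "cx", "cy" (the principal point, pixels), "k1" (the pictures are not rectified: a ray, as slopes to the right and down, at radius r is drawn at 1 + k1 r^2 times it, then the intrinsics apply), "extrinsics" (4x4, takes a point from world to camera coordinates). Camera axes: x right, y up, looking along -z (the intrinsics and any distortion apply to the point x, -y, -z); pixel columns grow to the right and rows downward; lengths in mm; the calibration is good to about 2 mm. A picture is of the moment at which its call begins. There is no depth.
- env.hand_in(): hands the job in; it is judged then, once.
Trained networks look in the newest picture that a camera, given by its name, has taken for a name from the list of things; names that differ only in an ending like _2 or _b are one class to them, and where a whole thing is asked for, a point or a joint stands for the part that bears it (a point fixed in the world has none). Each returns a list of dicts, best first, with "score" (0 to 1); they miss things now and then, are a little off and sometimes report something else, mostly with a low value. They report only what shows in the picture. A call takes as long as a camera call.
- env.look_for(camera, name): "pixel" ([column, row] in pixels, amid what is visible of it).
- env.cut_out(camera, name): "region" (420x560 bool, what is visible of it) and "pixel" ([column, row] in pixels, amid what is visible of it).
- env.spot_point(camera, name): "pixel" ([column, row] in pixels: a listed point, or the origin of a listed thing).
The state is a dict: "time": time; "joints": joint angles; "dq": joint speeds; "joint_efforts": joint torques, N m; "ee_pos": TCP position; "orientation": TCP orientation; "force": force on the tool from outside, world axes, zero at the start; "wrist_torque": the same for the moment, N m; "width": finger opening in mm; "grasp_force": force on a finger pad.
Only numpy, scipy, OpenCV 4.12 (cv2) and the standard library are available. Lean on these libraries where they do the work, as an engineer would, in place of code of your own. Each camera call takes 0.05 s, during which the arm holds its last target. There are 200 camera calls.

TASK

Hang the red parts bin by its wire bail on the sprung hook of the bench scale. Let the hook sink slowly and gently until the spring carries the whole weight before you let go, so that the hook neither jumps up or down nor is dragged to its bottom stop. When the bin hangs free and still, press the green button on the scale's foot to record the weight, and leave the blue bin, the canister and the tape measure alone.

Things in the scene. Friction and masses are not known exactly. Their poses are not given: they have to be found in the camera images.
- bin_red: red open parts bin of pale parts, 118 (x) x 97 (y) x 52 mm, mass unknown, 0.18 to 0.55 kg; origin: centre of underside, z up. A fixed bail of 7 mm steel wire stands over it in its y-z plane: uprights at y = +-48 mm to z = 94 mm, sloping to an apex at y = 0, z = 125 mm. On the apex a black grip tab, 24 (x) x 12 (y) mm, z = 135 to 180 mm: take it across y from above
- bin_red_eye (a point): axis of the bail wire at its apex, 125 mm above the underside of the red bin; the wire's lower side is 3.5 mm below it. The hook goes under the apex, along the bin's x, from either side
- bin_red_grip (a point): centre of the grip tab of the red bin, 157.5 mm above its underside; axes as the bin's
- bin_blue: blue open parts bin with the same bail and tab, 116 x 95 x 180 mm over all; origin: centre of its underside. Not to be touched
- scale_stand: grey bench stand of the spring scale, fixed. Origin: on the bench under its column; x points away from the hook. Column 40 (x) x 60 (y) mm, 323 mm high, with a white tick plate. Foot 12 mm high, x = -150 to 40 mm, y = -55 to 55 mm, with a wing (x = -150 to -80 mm, out to y = 160 mm) that carries the button
- hook_seat (a point): lowest point of the axis of the hook's 8 mm steel wire, 250 mm above the bench unloaded; moves only up and down; axes as the stand's. From here the wire slopes up to a free tip at x = -28 mm (its top 28 mm above this point) and, on the column side, to an arm 30 mm higher at x = 50 mm: a V, in which the bail rests with its wire axis about 9 mm above this point
- scale_hook (a joint): how far the hook has sunk, m: 0 = unloaded, at its upper stop; bottom stop at 0.110. Spring 50 N/m, lightly damped; the hook begins to sink at about 0.6 N, and the bin makes it sink 20 to 100 mm according to its weight
- record_button (a joint): travel of the green push button, m: 0 = out, 0.006 = fully pressed, which takes 4 N; springs back
- record_button_top (a point): centre of the top of the green button, 32 mm across, pressed straight down; on the wing of the foot, 135 mm to the stand's +y side, level in x with the hook seat
- tape_measure: yellow and black tape measure, 35 x 72 x 68 mm, standing loose on the right of the bench; origin: centre of its underside. Bystander
- canister: black canister with blue lid, 67 mm wide, 133 mm high, loose, left of the scale; origin: centre of its underside. Bystander

How it is judged (in metres and radians):
On the way, in this order (a step that is already met when the one before it is completed fails the run):
1. the red bin hangs on the hook by its bail, let go, and hook and bin are still (distance between bin_red_eye and hook_seat below 0.02 m and value of joint scale_hook above 0.012 m and contact force between bin_red and the arm below 0.05 N and contact force between bin_red and the fingers below 0.05 N and linear speed of bin_red below 0.03 m/s and velocity of joint scale_hook between -0.015 and 0.015 m/s), for 0.3 s.
2. then the green button is pressed (value of joint record_button above 0.004 m), for 0.05 s.
At the end, for the whole second after the job is handed in: the red bin hangs upright (within 0.25 rad) and still (under 30 mm/s) on the sunk hook, its bail apex within 20 mm of the hook seat; the button is out again (distance between bin_red_eye and hook_seat below 0.02 m and value of joint scale_hook above 0.012 m and angle between bin_red's own z axis and vertical below 0.25 rad and linear speed of bin_red below 0.03 m/s and value of joint record_button below 0.002 m); the robot touches nothing.
It fails at once if the hook is jerked: it moves up or down faster than 0.13 m/s (velocity of joint scale_hook above 0.13 m/s or velocity of joint scale_hook below -0.13 m/s).
It fails at once if the bin is let go before the spring just carries it: the hook moves faster than 0.08 m/s while the bin is on it and out of the fingers ((velocity of joint scale_hook above 0.08 m/s or velocity of joint scale_hook below -0.08 m/s) and distance between bin_red_eye and hook_seat below 0.03 m and contact force between bin_red and the fingers below 0.05 N).
It fails at once if the hook is dragged to its bottom stop (sunk more than 106 mm) (value of joint scale_hook above 0.106 m).
It fails at once if the button is pressed while the bin does not hang free and still (value of joint record_button above 0.003 m and (distance between bin_red_eye and hook_seat above 0.02 m or value of joint scale_hook below 0.012 m or contact force between bin_red and the fingers above 0.05 N or contact force between bin_red and the arm above 0.05 N or linear speed of bin_red above 0.04 m/s or velocity of joint scale_hook above 0.02 m/s or velocity of joint scale_hook below -0.02 m/s)).
It fails at once if the blue bin, the canister or the tape measure is moved by more than 15 mm (distance of any of bin_blue, tape_measure, canister from where it was at the start of the episode above 0.015 m).
It also fails if it takes over 72 s, if anything falls off the work surface, if the arm or the gripper's body presses on something with over 40 N, if the wrist force passes 120 N, or if a joint passes its speed limit or range.

## Working session

There is one attempt and no reset: what is moved stays moved. The work goes in short steps, Python scripts to look and compute and a tool call to move; the robot and the scene stay as the last step left them, time stands still between calls to the robot, and variables do not carry over. Pictures are saved under pics/ and viewed, at most 13 in all, crops included, and the job is handed in when it is done.

Besides the shell and the picture viewer there is one more tool, called after "Emit:" as name(argument=value, ...) on one line, values as JSON. carry_out: Moves the arm, as the interface text tells. Its arguments: {"type":"object","properties":{"increments":{"type":"array","items":{"type":"object","properties":{"dx":{"type":"number"},"dy":{"type":"number"},"dz":{"type":"number"},"turn":{"type":"number"},"claw":{"type":"number"}}}},"newtons":{"type":"number"}},"required":["increments"]}

```bash
mkdir -p pics; cat > h.py <<'E'
import numpy as np, cv2
from cell import env
from scipy.optimize import least_squares
def cam(n):
    f=env.grab_frame(n); return f
def K(f):
    h=f["color"].shape[0]; fl=h/2/np.tan(np.radians(f["vertical_fov"])/2); return fl
def proj(f,P):
    E=np.array(f["extrinsics"]); p=(E@np.r_[P,1])[:3]; s=np.array([p[0],-p[1]])/-p[2]
    s=s*(1+f["k1"]*(s@s)); return K(f)*s+[f["cx"],f["cy"]]
def ray(f,px):
    d=(np.array(px)-[f["cx"],f["cy"]])/K(f); s=d.copy()
    for _ in range(30): s=d/(1+f["k1"]*(s@s))
    E=np.array(f["extrinsics"]); R=E[:3,:3]; o=-R.T@E[:3,3]; v=R.T@np.array([s[0],-s[1],-1]); return o,v/np.linalg.norm(v)
def atz(f,px,z):
    o,v=ray(f,px); return o+v*(z-o[2])/v[2]
def tri(l):
    A=np.zeros((3,3));b=np.zeros(3)
    for f,px in l:
        o,v=ray(f,px);M=np.eye(3)-np.outer(v,v);A+=M;b+=M@o
    X=np.linalg.solve(A,b); return X,[np.round(proj(f,X)-px,1) for f,px in l]
E
python3 - <<'E'
from h import *
np.set_printoptions(precision=1,suppress=True)
F={n:cam(n) for n in("scene","top","wrist")}
for n in F:
    cv2.imwrite(f"pics/{n}0.png",F[n]["color"][...,::-1]); o,_=ray(F[n],[280,210]); print(n,o,F[n]["vertical_fov"],F[n]["k1"])
for t in["bin_red","bin_red_eye","bin_red_grip","bin_blue","scale_stand","hook_seat","record_button_top","tape_measure","canister"]:
    D={n:env.spot_point(n,t)[:2] for n in F}
    for n in D: print(t,n,[(np.round(d["pixel"]),round(d["score"],2)) for d in D[n]])
    if D["scene"] and D["top"]: print("   tri",*tri([(F[n],D[n][0]["pixel"]) for n in("scene","top")]))
print(env.get_obs())
E
```

```text
scene [-258.2 -604.8  981.9] 46.75372802384424 -0.1416794784189409
top [ 341.9  -37.4 1491.9] 42.270595653048815 -0.10868329853156583
wrist [155.1 609.7 372.9] 63.56667443200817 -0.0395764328735308
bin_red scene [(array([190., 227.]), 0.98)]
bin_red top [(array([174., 246.]), 0.64), (array([391., 177.]), 0.59)]
bin_red wrist []
   tri [489.7 281.3  -2.5] [array([-0.3,  0. ]), array([ 0.3, -0.3])]
bin_red_eye scene [(array([186., 193.]), 0.73)]
bin_red_eye top []
bin_red_eye wrist []
bin_red_grip scene [(array([187., 184.]), 0.7), (array([396., 275.]), 0.24)]
bin_red_grip top [(array([162., 241.]), 0.7)]
bin_red_grip wrist []
   tri [490.4 274.  161.8] [array([-2. ,  0.1]), array([ 1.7, -1.6])]
bin_blue scene []
bin_blue top []
bin_blue wrist []
scale_stand scene [(array([317., 240.]), 0.82), (array([193., 226.]), 0.74)]
scale_stand top [(array([295., 178.]), 0.97)]
scale_stand wrist []
   tri [684.5 -56.5 -25.7] [array([-0.5,  0.1]), array([ 0.4, -0.3])]
hook_seat scene [(array([294., 186.]), 0.66), (array([399., 276.]), 0.64)]
hook_seat top [(array([304., 209.]), 0.69)]
hook_seat wr
[... 401 characters left out ...]
), 0.54)]
tape_measure wrist []
   tri [ 694.  -326.7  -37.3] [array([-0.8,  0.1]), array([ 0.7, -0.5])]
canister scene [(array([244., 203.]), 0.75)]
canister top [(array([200., 180.]), 0.84), (array([306., 205.]), 0.37)]
canister wrist []
   tri [673.6 213.    0.9] [array([-0.1,  0. ]), array([ 0.1, -0.1])]
{'time': 1.5, 'joints': array([ 1.2,  0.4,  1.6,  0. ,  1.1, -0. ]), 'dq': array([-0., -0.,  0., -0., -0.,  0.]), 'joint_efforts': array([  0. , -55.7, -28.2,   0. ,   0. ,  -0. ]), 'ee_pos': array([226.4, 582.5, 256.3]), 'orientation': array([-0. ,  0.2,  1. , -0. ]), 'force': array([-0.6, -0.4,  0.4]), 'wrist_torque': array([0., 0., 0.]), 'grasp_force': 0.0, 'width': 85.76869565296533}
```

View pics/scene0.png

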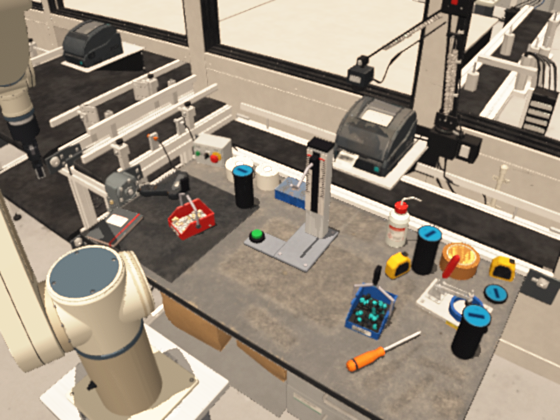

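View pics/top0.png

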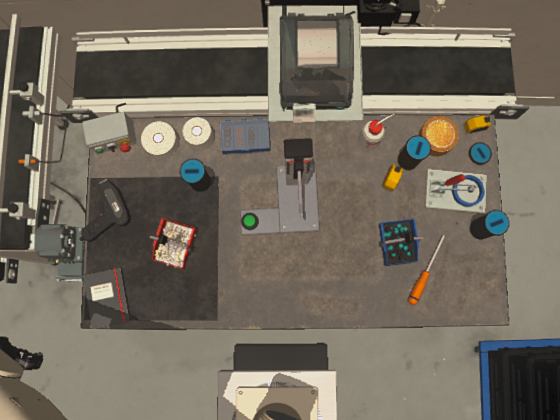

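The scene picture shows the red bin near (190,220), the stand at (317,200) with the green button at (257,236), the blue bin at (370,310) and the canister at (243,185). In the top picture the bin is at (174,243), the button at (250,221), the column at (298,150) and the canister at (193,171). I'll zoom in on the fine points.

```bash
python3 - <<'E'
import cv2,numpy as np
s=cv2.imread("pics/scene0.png");t=cv2.imread("pics/top0.png")
def c(i,x,y,w=80,h=60): return cv2.resize(i[y:y+h,x:x+w],(400,300),interpolation=cv2.INTER_CUBIC)
a=np.vstack([np.hstack([c(s,150,185),c(s,270,140,80,60)]),np.hstack([c(t,135,213),cv2.resize(t[130:235,230:370],(400,300),interpolation=cv2.INTER_CUBIC)])])
cv2.imwrite("pics/crop1.png",a)
E
```

```text
(no output)
```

View pics/crop1.png

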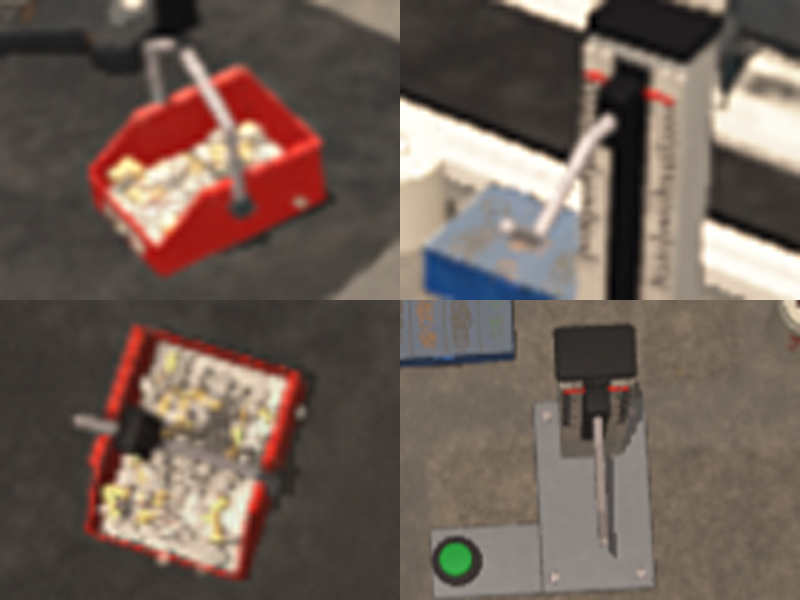

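The crops show the bin rotated about 15° in the top view, with its bail running across it; tab at top pixel (163,239). The stand is almost square to the world, with the hook tip at top pixel (302,216) and the red pointer at its unloaded mark. Next I fit both poses.

```bash
python3 - <<'E'
from h import *
np.set_printoptions(precision=2,suppress=True)
T=cam("top");S=cam("scene")
t=lambda x,y:(230+(x-400)/2.857-.3,130+(y-300)/2.857-.3)
pts=[((-150,-55,12),t(653,586)),((-150,160,12),t(432,597)),((-80,160,12),t(432,528)),((-80,55,12),t(541,527)),((40,55,12),t(536,403))]
def W(p,P): c,s=np.cos(p[2]),np.sin(p[2]); return np.array([p[0]+c*P[0]-s*P[1],p[1]+s*P[0]+c*P[1],P[2]])
f=lambda p:np.concatenate([proj(T,W(p,P))-q for P,q in pts])
r=least_squares(f,[650,-50,0],x_scale=[10,10,.1]);p=r.x;print("stand",p,r.fun)
for d in env.spot_point("top","record_button_top")[:1]: print("btn",atz(T,d["pixel"],25),d["score"])
print("tip px",t(605,545))
for n,P in(("seat?",(-100,0,250)),("tip?",(-128,0,278))): print(n,W(p,P),proj(T,W(p,P)),proj(S,W(p,P)))
# hook from both views: tip, seat (scene crop x5: 270,140)
sc=lambda x,y:(270+(x-400)/5,140+y/5)
print("tip tri",tri([(T,t(605,545)),(S,sc(508,224))]))
for z in(250,258): print("seat from scene",atz(S,sc(537,238),z))
print("btn atz",[atz(T,t(455,559),z) for z in(20,30)], proj(S,atz(T,t(455,559),25)))
b=lambda x,y:(135+x/5-.4,213+(y-300)/5-.4)
for z in(52,30): print([atz(T,b(*q),z)[:2] for q in((137,328),(300,375),(243,578),(88,535))])
pt=[((59,48.5,52),b(137,328)),((59,-48.5,52),b(300,375)),((0,48,94),b(80,420)),((0,0,180),b(138,430))]
f=lambda p:np.concatenate([proj(T,W(p,P))-q for P,q in pt])
r=least_squares(f,[490,275,-.2],x_scale=[10,10,.1]);print("bin",r.x,r.fun)
print(env.get_obs()["orientation"])
E
```

```text
stand [672.68 -60.86   0.03] [ 1.17  1.46  0.23  0.63 -0.4  -0.36 -0.62 -1.48 -0.39 -0.29]
btn [550.99  70.33  25.  ] 0.54
tip px (301.45358767938393, 215.4542877143857)
seat? [572.72 -63.7  250.  ] [300.23 198.25] [299.19 185.58]
tip? [544.73 -64.5  278.  ] [300.99 208.13] [293.33 182.08]
tip tri (array([529.2 , -67.12, 279.77]), [array([ 0.8, -0.7]), array([-1. ,  0.1])])
seat from scene [563.01 -64.75 250.  ]
seat from scene [554.04 -70.65 258.  ]
btn atz [array([555.45,  72.75,  20.  ]), array([553.99,  72.01,  30.  ])] [255.88 234.63]
[array([559.05, 305.69]), array([532.65, 216.51]), array([424.16, 245.37]), array([447.49, 329.41])]
[array([562.37, 310.93]), array([535.57, 220.39]), array([425.41, 249.69]), array([449.11, 335.02])]
bin [489.71 276.53  -0.28] [-0.41 -0.28  1.07 -0.14  0.7   0.56 -1.27 -0.15]
[ 0.    0.18  0.98 -0.  ]
```

```bash
cat >> h.py <<'E'
from scipy.spatial.transform import Rotation as Rn
def inc(x,y,z,yaw_deg=None):
    """tool increments to world pose; yaw = angle of tool y from world y (deg, mod 180)"""
    o=env.get_obs();q=o["orientation"];R=Rn.from_quat([q[1],q[2],q[3],q[0]]).as_matrix()
    d=R.T@(np.array([x,y,z])-o["ee_pos"]); cur=np.degrees(np.arctan2(-R[0,1],R[1,1]))
    t=None if yaw_deg is None else -((yaw_deg-cur+90)%180-90)
    print("inc",np.round(d,1),"turn",t,"cur yaw",round(cur,2),"pos",np.round(o["ee_pos"],1),"F",np.round(o["force"],2),"t",round(o["time"],2),"zaxis",np.round(R[:,2],3))
E
python3 - <<'E'
from h import *
inc(490,276,256,-16)
E
```

```text
inc [-3.567e+02 -1.902e+02  3.000e-01] turn -5.244858360744203 cur yaw -21.24 pos [226.4 582.5 256.3] F [-0.06 -0.08 -0.63] t 1.65 zaxis [ 0. -0. -1.]
```

Emit:
carry_out(increments=[{"dx":-20,"dy":-10},{"dx":-50,"dy":-26},{"dx":-84,"dy":-44},{"dx":-118,"dy":-62},{"dx":-150,"dy":-80}])

```text
validation failed for argument at $.in...
```

Emit:
carry_out(increments=[{"dx":-34,"dy":-18},{"dx":-68,"dy":-36},{"dx":-102,"dy":-54},{"dx":-136,"dy":-72,"turn":-3},{"dx":-165,"dy":-88,"turn":-5}])

```text
validation failed for argument at $.in...
```

```bash
python3 - <<'E'
from h import *
inc(490,276,256,-16)
W=cam("wrist");cv2.imwrite("pics/w1.png",W["color"][...,::-1])
for n in("bin_red_grip","bin_red_eye","bin_red"):
    z={"bin_red_grip":157.5,"bin_red_eye":125,"bin_red":0}[n]
    for d in env.spot_point("wrist",n)[:2]: print(n,d["pixel"],d["score"],atz(W,d["pixel"],z))
E
```

```text
inc [-3.567e+02 -1.902e+02  3.000e-01] turn -5.244858360744203 cur yaw -21.24 pos [226.4 582.5 256.3] F [-0.06 -0.08 -0.63] t 1.65 zaxis [ 0. -0. -1.]
```

View pics/w1.png

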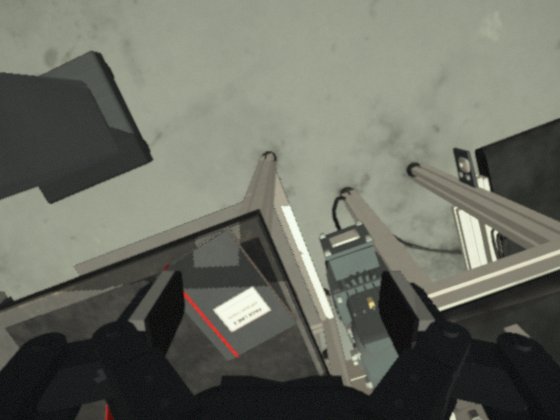

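The wrist picture is still from the start pose (floor, bench corner), because the calls were refused at validation. I'll resend one with every field filled in.

Emit:
carry_out(increments=[{"dx":-20,"dy":-10,"dz":0,"turn":0,"claw":0},{"dx":-50,"dy":-26,"dz":0,"turn":0,"claw":0},{"dx":-84,"dy":-44,"dz":0,"turn":0,"claw":0},{"dx":-118,"dy":-62,"dz":0,"turn":0,"claw":0},{"dx":-150,"dy":-80,"dz":0,"turn":0,"claw":0}])

```text
time: 2.27
ee_pos: [338.1, 452.3, 256.4]
orientation: [0.0, 0.184, 0.983, 0.0]
force: [1.3, 0.6, -0.4]
width: 85.3
grasp_force: 0.0
```

Emit:
carry_out(increments=[{"dx":-34,"dy":-18,"dz":0,"turn":0,"claw":0},{"dx":-70,"dy":-37,"dz":0,"turn":0,"claw":0},{"dx":-106,"dy":-56,"dz":0,"turn":0,"claw":0},{"dx":-140,"dy":-74,"dz":0,"turn":-3,"claw":0},{"dx":-165,"dy":-88,"dz":0,"turn":-5,"claw":0}])

```text
time: 2.68
ee_pos: [460.9, 309.5, 256.6]
orientation: [0.0, 0.141, 0.99, 0.0]
force: [-0.6, -0.3, -0.0]
width: 85.4
grasp_force: 0.0
```

```bash
python3 - <<'E'
from h import *
W=cam("wrist");cv2.imwrite("pics/w2.png",W["color"][...,::-1])
inc(490,276,256,-16)
for n in("bin_red_grip","bin_red_eye","bin_red"):
    z={"bin_red_grip":157.5,"bin_red_eye":125,"bin_red":0}[n]
    for d in env.spot_point("wrist",n)[:2]: print(n,d["pixel"],d["score"],atz(W,d["pixel"],z))
E
```

```text
inc [-34.4 -22.3   0.7] turn -0.1589482819790362 cur yaw -16.16 pos [463.2 307.  256.6] F [ 2.25 -2.47  0.1 ] t 2.73 zaxis [ 0.002 -0.001 -1.   ]
bin_red_grip [251.3, 270.1] 0.67 [491.11297567 278.09923152 157.5       ]
bin_red_eye [253.5, 248.2] 0.57 [488.55231016 277.88257517 125.        ]
bin_red [262.2, 206.3] 0.92 [491.89138158 277.04984084   0.        ]
```

View pics/w2.png

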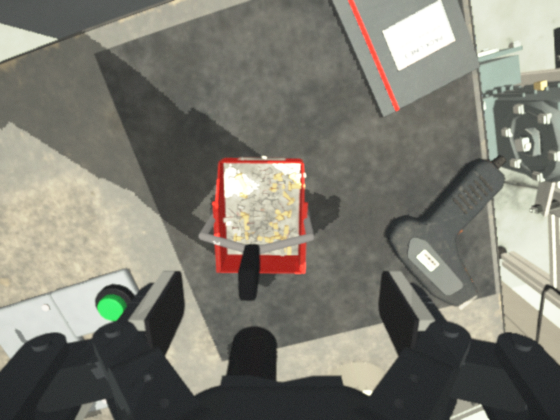

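The wrist view shows the bin square to the image at (262,215), the tab at (249,270) midway between the fingers in line, and the green button at (111,305). Now I'll move above the tab and let the arm settle.

Emit:
carry_out(increments=[{"dx":-18,"dy":-10,"dz":0,"turn":0,"claw":0},{"dx":-30,"dy":-18,"dz":0,"turn":0,"claw":0},{"dx":-38,"dy":-22,"dz":0,"turn":0,"claw":0},{"dx":-38,"dy":-22,"dz":0,"turn":0,"claw":0},{"dx":-38,"dy":-22,"dz":0,"turn":0,"claw":0}])

```text
time: 3.3
ee_pos: [489.1, 280.7, 256.3]
orientation: [-0.0, 0.141, 0.99, 0.0]
force: [-0.2, -0.0, 0.0]
width: 85.1
grasp_force: 0.0
```

```bash
python3 - <<'E'
from h import *
W=cam("wrist")
inc(490.5,277.5,165,-16)
W=cam("wrist")
inc(490.5,277.5,165,-16)
for n,z in(("bin_red_grip",157.5),("bin_red_eye",125),("bin_red",0)):
    for d in env.spot_point("wrist",n)[:1]: print(n,d["pixel"],d["score"],atz(W,d["pixel"],z))
print(env.get_obs()["force"])
E
```

```text
inc [-2.5 -2.7 91.2] turn -0.22117715498352197 cur yaw -16.22 pos [488.9 280.8 256.2] F [-0.36  0.15  0.38] t 3.35 zaxis [-0.  0. -1.]
inc [-2.6 -2.7 91.2] turn -0.2018833146634904 cur yaw -16.2 pos [488.8 280.8 256.2] F [-1.24  0.49 -0.21] t 3.4 zaxis [-0.  0. -1.]
bin_red_grip [278.8, 223.0] 0.77 [490.06870962 278.21724527 157.5       ]
bin_red_eye [279.1, 206.9] 0.67 [488.73820723 278.5837184  125.        ]
bin_red [279.7, 177.3] 0.97 [492.34283355 277.32846769   0.        ]
[-0.19477122 -0.19108823  0.41670251]
```

Emit:
carry_out(increments=[{"dx":-2,"dy":-2.5,"dz":15,"turn":0,"claw":0},{"dx":-2,"dy":-2.5,"dz":40,"turn":0,"claw":0},{"dx":-2,"dy":-2.5,"dz":65,"turn":0,"claw":0},{"dx":-2,"dy":-2.5,"dz":85,"turn":0,"claw":60},{"dx":-2,"dy":-2.5,"dz":92,"turn":0,"claw":120}], newtons=40)

```text
time: 3.97
ee_pos: [488.9, 276.5, 161.6]
orientation: [-0.002, 0.141, 0.99, -0.001]
force: [-0.0, -0.5, 0.5]
width: 64.0
grasp_force: 0.0
```

Emit:
carry_out(increments=[{"dx":0,"dy":0,"dz":0,"turn":0,"claw":160},{"dx":0,"dy":0,"dz":0,"turn":0,"claw":200},{"dx":0,"dy":0,"dz":0,"turn":0,"claw":240},{"dx":0,"dy":0,"dz":0,"turn":0,"claw":255},{"dx":0,"dy":0,"dz":0,"turn":0,"claw":255}], newtons=40)

```text
time: 4.38
ee_pos: [491.6, 277.5, 165.7]
orientation: [0.001, 0.141, 0.99, 0.001]
force: [0.3, -1.6, 3.1]
width: 11.6
grasp_force: 40.3
```

Emit:
carry_out(increments=[{"dx":0,"dy":0,"dz":0,"turn":0,"claw":255},{"dx":0,"dy":0,"dz":0,"turn":0,"claw":255},{"dx":0,"dy":0,"dz":0,"turn":0,"claw":255}], newtons=40)

```text
time: 4.63
ee_pos: [491.6, 277.5, 165.7]
orientation: [0.001, 0.141, 0.99, 0.001]
force: [-0.3, 0.3, 6.9]
width: 11.4
grasp_force: 40.5
```

Emit:
carry_out(increments=[{"dx":0,"dy":0,"dz":-3,"turn":0,"claw":255},{"dx":0,"dy":0,"dz":-12,"turn":0,"claw":255},{"dx":0,"dy":0,"dz":-30,"turn":0,"claw":255},{"dx":0,"dy":0,"dz":-52,"turn":0,"claw":255},{"dx":0,"dy":0,"dz":-75,"turn":0,"claw":255}])

```text
time: 5.05
ee_pos: [489.8, 276.6, 239.7]
orientation: [-0.001, 0.141, 0.99, -0.001]
force: [0.0, 0.2, -3.9]
width: 11.8
grasp_force: 39.3
```

Emit:
carry_out(increments=[{"dx":0,"dy":0,"dz":-25,"turn":-4,"claw":255},{"dx":0,"dy":0,"dz":-55,"turn":-8,"claw":255},{"dx":0,"dy":0,"dz":-85,"turn":-12,"claw":255},{"dx":0,"dy":0,"dz":-105,"turn":-16,"claw":255},{"dx":0,"dy":0,"dz":-112,"turn":-17.5,"claw":255}])

```text
time: 5.47
ee_pos: [491.5, 277.5, 355.6]
orientation: [0.002, -0.013, 1.0, 0.001]
force: [-0.8, -0.3, -3.2]
width: 11.5
grasp_force: 39.2
```

Emit:
carry_out(increments=[{"dx":0,"dy":0,"dz":0,"turn":0,"claw":255},{"dx":0,"dy":0,"dz":0,"turn":0,"claw":255},{"dx":0,"dy":0,"dz":0,"turn":0,"claw":255}])

```text
time: 5.72
ee_pos: [489.9, 276.7, 350.2]
orientation: [-0.001, -0.01, 1.0, -0.001]
force: [-0.1, -0.5, -3.7]
width: 11.6
grasp_force: 39.3
```

```bash
python3 - <<'E'
from h import *
fs=[]
for i in range(6):
    W=cam("wrist"); fs.append(env.get_obs()["force"])
print(np.mean(fs,0),np.std(fs,0))
inc(485,-66,343,1.5)
T=cam("top")
for n in("bin_red_eye","bin_red_grip"):
    o=env.get_obs()
    for c,f in(("wrist",W),("top",T)):
        for d in env.spot_point(c,n)[:1]: print(n,c,d["score"],atz(f,d["pixel"],o["ee_pos"][2]-(40.7 if n[-1]=="e" else 8.2)))
E
```

```text
[ 0.18926839  0.22289511 -3.85416171] [0.48722446 0.47680587 0.78522143]
inc [  13.  -342.8    7.8] turn -0.25883411394856637 cur yaw 1.24 pos [490.5 277.  350.6] F [ 0.96 -0.26 -2.92] t 6.02 zaxis [-0.001 -0.001 -1.   ]
bin_red_eye wrist 0.7 [488.06291801 277.42952257 310.09937081]
bin_red_eye top 0.79 [492.53688507 280.67837947 310.09937081]
bin_red_grip wrist 0.59 [488.41301374 277.14222831 342.87444784]
bin_red_grip top 0.69 [486.6548067  275.30279912 342.87444784]
```

Emit:
carry_out(increments=[{"dx":4,"dy":-10,"dz":0,"turn":0,"claw":255},{"dx":10,"dy":-35,"dz":0,"turn":0,"claw":255},{"dx":16,"dy":-65,"dz":0,"turn":0,"claw":255},{"dx":22,"dy":-100,"dz":0,"turn":0,"claw":255},{"dx":28,"dy":-135,"dz":0,"turn":0,"claw":255}])

```text
time: 6.68
ee_pos: [464.7, 139.9, 351.3]
orientation: [-0.0, -0.012, 1.0, -0.0]
force: [1.0, -0.2, -4.0]
width: 11.3
grasp_force: 39.6
```

Emit:
carry_out(increments=[{"dx":0,"dy":-35,"dz":0,"turn":0,"claw":255},{"dx":0,"dy":-70,"dz":0,"turn":0,"claw":255},{"dx":0,"dy":-105,"dz":0,"turn":0,"claw":255},{"dx":0,"dy":-135,"dz":0,"turn":0,"claw":255},{"dx":0,"dy":-165,"dz":0,"turn":0,"claw":255}])

```text
time: 7.1
ee_pos: [468.4, -25.5, 351.6]
orientation: [0.0, -0.011, 1.0, -0.0]
force: [0.6, -0.4, -4.5]
width: 11.3
grasp_force: 39.6
```

Emit:
carry_out(increments=[{"dx":0,"dy":-22,"dz":0,"turn":0,"claw":255},{"dx":0,"dy":-36,"dz":0,"turn":0,"claw":255},{"dx":0,"dy":-43,"dz":0,"turn":0,"claw":255},{"dx":0,"dy":-43,"dz":0,"turn":0,"claw":255},{"dx":0,"dy":-43,"dz":0,"turn":0,"claw":255}])

```text
time: 7.52
ee_pos: [469.9, -66.3, 351.3]
orientation: [-0.0, -0.011, 1.0, 0.0]
force: [-0.3, -0.4, -4.8]
width: 11.8
grasp_force: 39.6
```

```bash
python3 - <<'E'
from h import *
fs=[]
F={}
for c in("wrist","top","scene","wrist"): F[c]=cam(c); fs.append(env.get_obs()["force"][2])
print(fs)
inc(557,-66,343,1.5)
o=env.get_obs()["ee_pos"][2]
for n,dz in(("bin_red_eye",o-40.7),("bin_red_grip",o-8.2),("hook_seat",250),("record_button_top",25)):
    L=[]
    for c in F:
        for d in env.spot_point(c,n)[:1]: print(n,c,round(d["score"],2),np.round(d["pixel"]),np.round(atz(F[c],d["pixel"],dz),1)); L.append((F[c],d["pixel"]))
    if len(L)>1: print("tri",*tri(L))
a=F["wrist"]["color"]; b=F["scene"]["color"][120:270,220:420]
cv2.imwrite("pics/c2.png",np.hstack([cv2.resize(a,(400,300)),cv2.resize(b,(400,300),interpolation=cv2.INTER_CUBIC)])[...,::-1])
E
```

```text
[np.float64(-3.9255425582332792), np.float64(-5.034046329252439), np.float64(-3.5927971667455534), np.float64(-3.2654851119499626)]
inc [-86.8  -2.4   8.3] turn -0.17139979059172106 cur yaw 1.33 pos [470.2 -65.6 351.3] F [ 0.22 -0.17 -3.27] t 7.72 zaxis [-0.  0. -1.]
bin_red_eye wrist 0.7 [284. 254.] [467.9 -64.7 310.6]
bin_red_eye top 0.68 [303. 235.] [479.7 -66.7 310.6]
bin_red_eye scene 0.65 [276. 185.] [475.8 -62.3 310.6]
tri [474.78467306 -64.7093522  309.50747176] [array([-0.4, 11.1]), array([-0.9,  2.3]), array([0.6, 1. ])]
bin_red_grip wrist 0.64 [284. 291.] [469.3 -65.2 343.1]
bin_red_grip top 0.81 [304. 241.] [462.4 -67.8 343.1]
bin_red_grip scene 0.66 [277. 227.] [ 327.7 -173.   343.1]
tri [492.82146695 -67.73357999 212.23111078] [array([ -4.9, -60.2]), array([-1.6, -7. ]), array([  5.2, -12.4])]
record_button_top wrist 0.98 [380. 229.] [560.   73.9  25. ]
record_button_top top 0.61 [197. 182.] [662.5 216.9  25. ]
record_button_top scene 0.6 [258. 232.] [569.2  75.7  25. ]
tri [ 680.31873186  190.945478   -150.87654211] [array([26.8, 25.9]), array([18. ,  6.3]), array([-5. ,  7.6])]
```

View pics/c2.png

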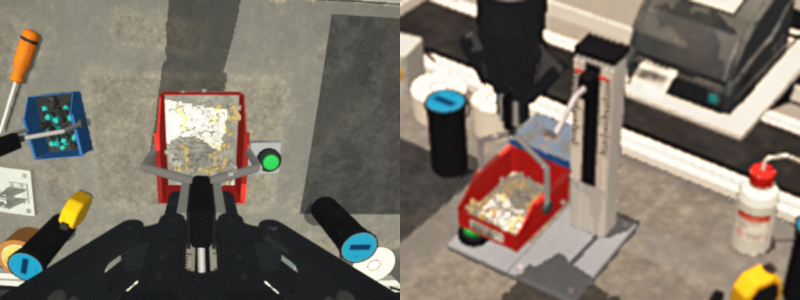

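Eye measured at about (469,-65,310), in line with the hook (wrist crop columns 200–202), and the bin is level. Now I move forward over the hook.

Emit:
carry_out(increments=[{"dx":-10,"dy":0,"dz":0,"turn":0,"claw":255},{"dx":-28,"dy":-1,"dz":0,"turn":0,"claw":255},{"dx":-48,"dy":-1,"dz":0,"turn":0,"claw":255},{"dx":-68,"dy":-2,"dz":0,"turn":0,"claw":255},{"dx":-82,"dy":-2,"dz":0,"turn":0,"claw":255}])

```text
time: 8.73
ee_pos: [554.6, -66.8, 351.3]
orientation: [0.001, -0.011, 1.0, -0.0]
force: [0.7, 0.6, -3.6]
width: 11.8
grasp_force: 39.6
```

Emit:
carry_out(increments=[{"dx":-6,"dy":0,"dz":0,"turn":0,"claw":255},{"dx":-7,"dy":0,"dz":0,"turn":0,"claw":255},{"dx":-7,"dy":0,"dz":0,"turn":0,"claw":255},{"dx":-7,"dy":0,"dz":0,"turn":0,"claw":255},{"dx":-7,"dy":0,"dz":0,"turn":0,"claw":255}])

```text
time: 9.15
ee_pos: [558.5, -66.5, 351.3]
orientation: [-0.0, -0.011, 1.0, 0.0]
force: [-0.4, 0.1, -4.7]
width: 11.6
grasp_force: 39.6
```

```bash
python3 - <<'E'
from h import *
fs=[];F={}
for c in("wrist","top","scene"): F[c]=cam(c); fs.append(env.get_obs()["force"])
print(np.mean(fs,0))
inc(559,-65.5,351,1.5)
o=env.get_obs()["ee_pos"]
for c in("scene","top"):
  print(c,"eye->",proj(F[c],o-[1,0,40.7]),"seat->",proj(F[c],[558,-65.5,250]))
  for n in("bin_red_eye","hook_seat"):
    print(n,[(np.round(d["pixel"]),round(d["score"],2)) for d in env.spot_point(c,n)[:2]])
a=F["scene"]["color"][130:220,250:370]; b=F["top"]["color"][150:270,220:380]
cv2.imwrite("pics/c3.png",np.hstack([cv2.resize(a,(480,360),interpolation=cv2.INTER_CUBIC),cv2.resize(b[:,40:140],(300,360),interpolation=cv2.INTER_CUBIC)])[...,::-1])
E
```

```text
[-0.16838958 -0.15769483 -3.83518099]
inc [-0.2  1.   0.6] turn -0.25319026004488876 cur yaw 1.25 pos [558.8 -66.5 351.6] F [-0.1  -0.24 -3.68] t 9.3 zaxis [ 0. -0. -1.]
scene eye-> [297.14984035 168.85752727] seat-> [296.53674988 188.67940381]
bin_red_eye [(array([299., 166.]), 0.72)]
hook_seat [(array([295., 189.]), 0.69)]
top eye-> [302.11254569 199.82906756] seat-> [301.09895539 204.47821897]
bin_red_eye [(array([302., 198.]), 0.63)]
hook_seat [(array([301., 206.]), 0.57)]
```

View pics/c3.png

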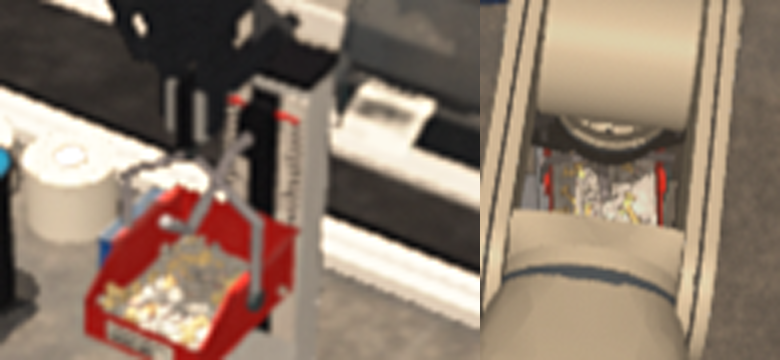

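The scene crop shows the bail apex (≈(297,168) in the full picture) straight above the hook seat at (295,189), with the hook wire passing through the bail. I'll back off 2 mm and go down: quickly to just above contact, then at 30 mm/s.

Emit:
carry_out(increments=[{"dx":1,"dy":0.5,"dz":5,"turn":0,"claw":255},{"dx":2,"dy":1,"dz":16,"turn":0,"claw":255},{"dx":2,"dy":1,"dz":28,"turn":0,"claw":255},{"dx":2,"dy":1,"dz":37,"turn":0,"claw":255},{"dx":2,"dy":1,"dz":41,"turn":0,"claw":255}])

```text
time: 9.92
ee_pos: [556.0, -65.4, 307.6]
orientation: [-0.002, -0.011, 1.0, 0.0]
force: [-0.7, -0.1, -4.1]
width: 11.5
grasp_force: 39.6
```

Emit:
carry_out(increments=[{"dx":0,"dy":0,"dz":2,"turn":0,"claw":255},{"dx":0,"dy":0,"dz":4,"turn":0,"claw":255},{"dx":0,"dy":0,"dz":6,"turn":0,"claw":255},{"dx":0,"dy":0,"dz":8,"turn":0,"claw":255},{"dx":0,"dy":0,"dz":10,"turn":0,"claw":255}])

```text
time: 10.33
ee_pos: [557.6, -65.6, 300.6]
orientation: [0.001, -0.011, 1.0, -0.0]
force: [0.8, 0.7, -3.2]
width: 11.6
grasp_force: 39.7
```

Emit:
carry_out(increments=[{"dx":0,"dy":0,"dz":2,"turn":0,"claw":255},{"dx":0,"dy":0,"dz":4,"turn":0,"claw":255},{"dx":0,"dy":0,"dz":6,"turn":0,"claw":255},{"dx":0,"dy":0,"dz":8,"turn":0,"claw":255},{"dx":0,"dy":0,"dz":10,"turn":0,"claw":255}])

```text
time: 10.75
ee_pos: [557.5, -65.6, 290.3]
orientation: [0.0, -0.011, 1.0, -0.0]
force: [1.4, 0.2, -2.1]
width: 11.4
grasp_force: 39.7
```

Emit:
carry_out(increments=[{"dx":0,"dy":0,"dz":2,"turn":0,"claw":255},{"dx":0,"dy":0,"dz":4,"turn":0,"claw":255},{"dx":0,"dy":0,"dz":6,"turn":0,"claw":255},{"dx":0,"dy":0,"dz":8,"turn":0,"claw":255},{"dx":0,"dy":0,"dz":10,"turn":0,"claw":255}])

```text
time: 11.17
ee_pos: [557.4, -65.6, 280.2]
orientation: [0.0, -0.011, 1.0, -0.0]
force: [1.1, -0.9, -1.8]
width: 11.5
grasp_force: 39.8
```

```bash
python3 - <<'E'
from h import *
fs=[];F={}
for c in("top","wrist","wrist","wrist","wrist","scene"): F[c]=cam(c); fs.append(env.get_obs()["force"])
print(np.mean(fs,0),np.std(fs,0)/2.4)
o=env.get_obs()["ee_pos"];print(o,"eye z",o[2]-40.7)
f=F["scene"];print("eye->",proj(f,o-[1,0,40.7]))
for n in("bin_red_eye","hook_seat"): print(n,[(np.round(d["pixel"]),round(d["score"],2)) for d in env.spot_point("scene",n)[:2]])
cv2.imwrite("pics/c4.png",cv2.resize(f["color"][130:250,240:400],(640,480),interpolation=cv2.INTER_CUBIC)[...,::-1])
E
```

```text
[ 2.00169212  0.21519113 -2.47419149] [0.16045579 0.17002086 0.2696089 ]
[557.37125229 -65.56680832 280.48563787] eye z 239.78563786511432
eye-> [296.14693321 192.24553934]
bin_red_eye [(array([297., 188.]), 0.93)]
hook_seat [(array([297., 200.]), 0.66)]
```

View pics/c4.png

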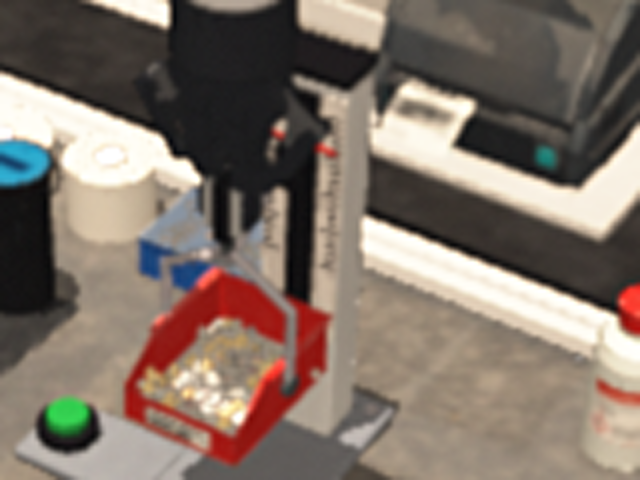

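The picture shows the bin on the hook, which has begun to sink, with the green button at full-picture pixel (257,234). Force x is +2 N, so the bail bears on the tip side of the V; I'll ease it forward.

Emit:
carry_out(increments=[{"dx":-0.6,"dy":0,"dz":0,"turn":0,"claw":255},{"dx":-1.2,"dy":0,"dz":0,"turn":0,"claw":255},{"dx":-1.8,"dy":0,"dz":0,"turn":0,"claw":255},{"dx":-2.4,"dy":0,"dz":0,"turn":0,"claw":255},{"dx":-3,"dy":0,"dz":0,"turn":0,"claw":255}])

```text
time: 11.98
ee_pos: [560.0, -65.4, 280.2]
orientation: [-0.0, -0.011, 1.0, 0.0]
force: [0.8, 0.3, -2.0]
width: 11.3
grasp_force: 39.9
```

```bash
cat > fm.py <<'E'
from h import *
import sys
fs=[]
for i in range(int(sys.argv[1])): env.grab_frame("wrist"); fs.append(env.get_obs()["force"])
print(np.mean(fs,0),np.std(fs,0)/len(fs)**.5,env.get_obs()["ee_pos"],env.get_obs()["time"])
E
python3 fm.py 6
```

```text
[-0.00681154  0.85341382 -2.42172255] [0.12475009 0.17529684 0.2044269 ] [560.24317561 -65.44433572 280.33451769] 12.2833
```

Emit:
carry_out(increments=[{"dx":0,"dy":0.2,"dz":2,"turn":0,"claw":255},{"dx":0,"dy":0.4,"dz":4,"turn":0,"claw":255},{"dx":0,"dy":0.6,"dz":6,"turn":0,"claw":255},{"dx":0,"dy":0.8,"dz":8,"turn":0,"claw":255},{"dx":0,"dy":1,"dz":10,"turn":0,"claw":255}])

```text
time: 12.7
ee_pos: [560.4, -64.6, 270.1]
orientation: [0.0, -0.011, 1.0, -0.0]
force: [0.6, 0.3, -1.9]
width: 11.7
grasp_force: 39.9
```

Emit:
carry_out(increments=[{"dx":0,"dy":0,"dz":2,"turn":0,"claw":255},{"dx":0,"dy":0,"dz":4,"turn":0,"claw":255},{"dx":0,"dy":0,"dz":6,"turn":0,"claw":255},{"dx":0,"dy":0,"dz":8,"turn":0,"claw":255},{"dx":0,"dy":0,"dz":10,"turn":0,"claw":255}])

```text
time: 13.12
ee_pos: [560.3, -64.5, 260.2]
orientation: [0.0, -0.011, 1.0, -0.0]
force: [1.0, 0.2, -0.6]
width: 11.7
grasp_force: 40.0
```

Emit:
carry_out(increments=[{"dx":0,"dy":0,"dz":2,"turn":0,"claw":255},{"dx":0,"dy":0,"dz":4,"turn":0,"claw":255},{"dx":0,"dy":0,"dz":6,"turn":0,"claw":255},{"dx":0,"dy":0,"dz":8,"turn":0,"claw":255},{"dx":0,"dy":0,"dz":10,"turn":0,"claw":255}])

```text
time: 13.53
ee_pos: [560.3, -64.5, 250.2]
orientation: [0.0, -0.011, 1.0, -0.0]
force: [1.7, 0.7, -0.4]
width: 11.5
grasp_force: 40.1
```

```bash
python3 fm.py 16
```

```text
[ 2.14491314 -0.26852153 -0.89138351] [0.15279953 0.13301953 0.12210664] [560.25677911 -64.4885707  250.35739633] 14.3333
```

Emit:
carry_out(increments=[{"dx":-0.4,"dy":0,"dz":1,"turn":0,"claw":255},{"dx":-0.8,"dy":0,"dz":2,"turn":0,"claw":255},{"dx":-1.2,"dy":0,"dz":4,"turn":0,"claw":255},{"dx":-1.6,"dy":0,"dz":6,"turn":0,"claw":255},{"dx":-2,"dy":0,"dz":8,"turn":0,"claw":255}])

```text
time: 14.75
ee_pos: [561.8, -64.2, 241.9]
orientation: [-0.001, -0.011, 1.0, 0.0]
force: [-1.7, 1.7, 0.1]
width: 11.6
grasp_force: 40.1
```

```bash
python3 fm.py 16
```

```text
[-1.81408686  2.56005516 -0.25121227] [0.23462711 0.1943268  0.12303817] [561.96260298 -64.33545922 242.24159269] 15.55
```

Emit:
carry_out(increments=[{"dx":0.2,"dy":0.2,"dz":1,"turn":0,"claw":255},{"dx":0.4,"dy":0.4,"dz":2,"turn":0,"claw":255},{"dx":0.6,"dy":0.6,"dz":3,"turn":0,"claw":255},{"dx":0.8,"dy":0.8,"dz":4,"turn":0,"claw":255},{"dx":0.9,"dy":1,"dz":4,"turn":0,"claw":255}])

```text
time: 15.97
ee_pos: [561.8, -63.9, 238.3]
orientation: [0.001, -0.011, 1.0, -0.0]
force: [0.1, -0.9, -0.7]
width: 11.3
grasp_force: 40.1
```

```bash
python3 fm.py 24
```

```text
[ 2.02352318 -1.76264755 -0.22934438] [0.26749374 0.21057086 0.08075922] [561.57150512 -63.54400099 238.45702519] 17.1667
```

Emit:
carry_out(increments=[{"dx":-0.1,"dy":-0.1,"dz":1,"turn":0,"claw":255},{"dx":-0.2,"dy":-0.2,"dz":2,"turn":0,"claw":255},{"dx":-0.3,"dy":-0.3,"dz":3,"turn":0,"claw":255},{"dx":-0.4,"dy":-0.4,"dz":4,"turn":0,"claw":255},{"dx":-0.4,"dy":-0.4,"dz":4,"turn":0,"claw":255}])

```text
time: 17.58
ee_pos: [561.7, -63.7, 234.0]
orientation: [-0.0, -0.011, 1.0, 0.0]
force: [2.9, -2.0, 0.2]
width: 11.4
grasp_force: 40.2
```

```bash
python3 fm.py 24
```

```text
[ 3.0439349  -0.21710207  0.13883546] [0.113476   0.11668402 0.10920881] [561.6394997  -63.77090777 234.28304579] 18.7833
```

Emit:
carry_out(increments=[{"dx":-0.2,"dy":0,"dz":-0.3,"turn":0,"claw":255},{"dx":-0.4,"dy":0,"dz":-0.6,"turn":0,"claw":255},{"dx":-0.6,"dy":0,"dz":-1,"turn":0,"claw":255},{"dx":-0.6,"dy":0,"dz":-1,"turn":0,"claw":255},{"dx":-0.6,"dy":0,"dz":-1,"turn":0,"claw":255}], newtons=20)

```text
time: 19.2
ee_pos: [561.8, -63.8, 235.1]
orientation: [-0.001, -0.011, 1.0, 0.0]
force: [0.1, -0.9, -0.4]
width: 11.6
grasp_force: 40.2
```

```bash
python3 fm.py 10
```

```text
[-0.50694124  0.479916    0.27710081] [0.22766819 0.13837663 0.16873031] [561.92804155 -63.79287604 235.14065721] 19.7
```

Emit:
carry_out(increments=[{"dx":0,"dy":0,"dz":-0.5,"turn":0,"claw":255},{"dx":0,"dy":0,"dz":-1,"turn":0,"claw":255},{"dx":0,"dy":0,"dz":-1,"turn":0,"claw":200},{"dx":0,"dy":0,"dz":-1,"turn":0,"claw":180},{"dx":0,"dy":0,"dz":-1,"turn":0,"claw":150}])

```text
time: 20.12
ee_pos: [562.6, -64.0, 236.5]
orientation: [0.0, -0.011, 1.0, -0.0]
force: [0.0, -0.4, -0.2]
width: 35.1
grasp_force: 0.0
```

Emit:
carry_out(increments=[{"dx":0,"dy":0,"dz":0,"turn":0,"claw":130},{"dx":0,"dy":0,"dz":0,"turn":0,"claw":110},{"dx":0,"dy":0,"dz":0,"turn":0,"claw":110},{"dx":0,"dy":0,"dz":0,"turn":0,"claw":110},{"dx":0,"dy":0,"dz":0,"turn":0,"claw":110}])

```text
time: 20.53
ee_pos: [562.3, -63.8, 236.3]
orientation: [-0.0, -0.011, 1.0, 0.0]
force: [0.9, -0.6, 0.5]
width: 48.7
grasp_force: 0.0
```

```bash
python3 - <<'E'
from h import *
L=[]
for i in range(2):
    F={c:cam(c) for c in("scene","wrist")}
    for c in F:
        for n in("bin_red_eye","bin_red_grip"): print(c,n,[(np.round(d["pixel"],1),round(d["score"],2)) for d in env.spot_point(c,n)[:1]])
o=env.get_obs();print(o["ee_pos"],o["width"],o["force"],o["time"])
for c in F: print(c,"eye",proj(F[c],[560.5,-64,196]),"grip",proj(F[c],[560.5,-64,228]))
a=cv2.resize(F["scene"]["color"][130:250,240:400],(400,300),interpolation=cv2.INTER_CUBIC)
cv2.imwrite("pics/c5.png",np.hstack([a,cv2.resize(F["wrist"]["color"],(400,300))])[...,::-1])
E
```

```text
scene bin_red_eye [(array([295.5, 205.1]), 0.91)]
scene bin_red_grip [(array([297.2, 193.3]), 0.55)]
wrist bin_red_eye [(array([282.5, 253.2]), 0.56)]
wrist bin_red_grip [(array([280.8, 285.7]), 0.87)]
scene bin_red_eye [(array([295.5, 202.1]), 0.86)]
scene bin_red_grip [(array([300.1, 194.7]), 0.67)]
wrist bin_red_eye [(array([281.6, 251.9]), 0.91)]
wrist bin_red_grip [(array([283.1, 288.3]), 0.85)]
[562.29205074 -63.83732072 236.31524862] 49.15537714289116 [-0.03835405  0.42267166 -0.1515361 ] 21.1333
scene eye [296.33195763 204.72063225] grip [296.48830907 194.91341656]
wrist eye [282.41303841 255.50559832] grip [282.56940387 288.2810138 ]
```

View pics/c5.png

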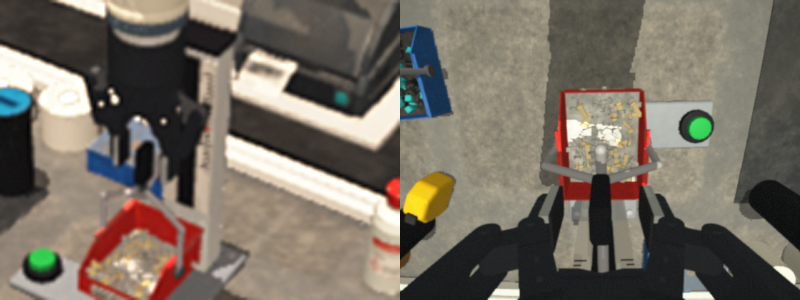

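The bin hangs on the hook, upright, with its tab free midway between the open fingers; the button is at wrist-crop (695,127). Now up, then across to the button.

Emit:
carry_out(increments=[{"dx":0,"dy":0,"dz":-6,"turn":0,"claw":110},{"dx":0,"dy":0,"dz":-20,"turn":0,"claw":110},{"dx":0,"dy":0,"dz":-40,"turn":0,"claw":110},{"dx":0,"dy":0,"dz":-65,"turn":0,"claw":110},{"dx":0,"dy":0,"dz":-90,"turn":0,"claw":110}])

```text
time: 21.55
ee_pos: [562.0, -63.8, 327.4]
orientation: [-0.0, -0.011, 1.0, 0.0]
force: [0.5, -0.2, 0.5]
width: 48.8
grasp_force: 0.0
```

Emit:
carry_out(increments=[{"dx":0,"dy":10,"dz":-5,"turn":0,"claw":200},{"dx":0,"dy":40,"dz":-5,"turn":0,"claw":255},{"dx":0,"dy":75,"dz":-5,"turn":0,"claw":255},{"dx":0,"dy":110,"dz":-5,"turn":0,"claw":255},{"dx":0,"dy":137,"dz":-5,"turn":0,"claw":255}])

```text
time: 21.97
ee_pos: [558.7, 75.4, 331.3]
orientation: [-0.0, -0.011, 1.0, 0.0]
force: [-0.0, -1.2, -0.2]
width: -0.0
grasp_force: 0.0
```

Emit:
carry_out(increments=[{"dx":0,"dy":0,"dz":30,"turn":0,"claw":255},{"dx":0,"dy":0,"dz":60,"turn":0,"claw":255},{"dx":0,"dy":0,"dz":90,"turn":0,"claw":255},{"dx":0,"dy":0,"dz":100,"turn":0,"claw":255},{"dx":0,"dy":0,"dz":100,"turn":0,"claw":255}])

```text
time: 22.38
ee_pos: [557.4, 73.2, 228.6]
orientation: [-0.003, -0.011, 1.0, -0.0]
force: [-1.0, 0.2, 0.6]
width: -0.3
grasp_force: 0.0
```

```bash
python3 - <<'E'
from h import *
F={c:cam(c) for c in("scene","wrist")}
for c in F:
    for n in("record_button_top","bin_red_eye"):
        for d in env.spot_point(c,n)[:2]: print(c,n,d["score"],np.round(d["pixel"],1),[np.round(atz(F[c],d["pixel"],z),1)[:2] for z in(20,28)])
    m=cv2.inRange(cv2.cvtColor(F[c]["color"],cv2.COLOR_RGB2HSV),(50,150,70),(75,255,255)); M=cv2.connectedComponentsWithStats(m)
    for s,ce in zip(M[2][1:],M[3][1:]):
        if s[4]>30: print("green",s,ce,[np.round(atz(F[c],ce,z),1)[:2] for z in(20,28)])
inc(556,73,100,None)
cv2.imwrite("pics/c6.png",np.hstack([cv2.resize(F[c]["color"],(400,300)) for c in F])[...,::-1])
E
```

```text
scene record_button_top 0.4 [257.8 233. ] [array([567.9,  75.7]), array([561.,  70.])]
scene bin_red_eye 0.56 [297.2 201.7] [array([758.2,  63.5]), array([749.7,  57.9])]
green [252 230  10   9  76] [256.5 234. ] [array([562.2,  76.1]), array([555.4,  70.4])]
wrist record_button_top 0.85 [279.3 182.1] [array([557.5,  70.3]), array([555.6,  70.3])]
wrist bin_red_eye 0.61 [ 16.9 255.4] [array([ 644.9, -214.4]), array([ 641. , -207.4])]
green [263 165  33  33 873] [279.27720504 181.0882016 ] [array([556.4,  70.3]), array([554.6,  70.3])]
inc [ 4.700e+00 -1.000e-01  1.331e+02] turn None cur yaw 1.24 pos [560.3  73.1 233.1] F [1.02 0.43 0.55] t 22.68 zaxis [ 0.003  0.    -1.   ]
```

View pics/c6.png

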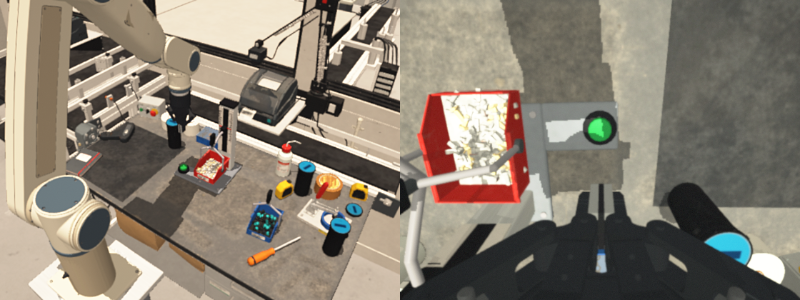

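The wrist view shows the button at full-picture pixel (279,181), i.e. about (557,70.5), with the bin hanging well to the side. Down to just above it.

Emit:
carry_out(increments=[{"dx":2,"dy":-1,"dz":25,"turn":0,"claw":255},{"dx":3,"dy":-2.5,"dz":60,"turn":0,"claw":255},{"dx":3,"dy":-2.5,"dz":95,"turn":0,"claw":255},{"dx":3,"dy":-2.5,"dz":130,"turn":0,"claw":255},{"dx":3,"dy":-2.5,"dz":150,"turn":0,"claw":255}])

```text
time: 23.1
ee_pos: [555.6, 70.3, 79.3]
orientation: [-0.001, -0.011, 1.0, -0.0]
force: [-0.3, -0.5, 0.2]
width: 0.0
grasp_force: 0.0
```

Emit:
carry_out(increments=[{"dx":0,"dy":0,"dz":6,"turn":0,"claw":255},{"dx":0,"dy":0,"dz":11,"turn":0,"claw":255},{"dx":0,"dy":0,"dz":14,"turn":0,"claw":255},{"dx":0,"dy":0,"dz":14,"turn":0,"claw":255},{"dx":0,"dy":0,"dz":14,"turn":0,"claw":255}])

```text
time: 23.52
ee_pos: [557.5, 70.7, 68.8]
orientation: [0.001, -0.011, 1.0, 0.0]
force: [0.0, -0.1, 1.4]
width: -0.2
grasp_force: 0.0
```

```bash
python3 - <<'E'
from h import *
F={c:cam(c) for c in("scene","wrist")}
for i in range(3): F["wrist"]=cam("wrist")
inc(557,70.5,50)
for c in F:
    for d in env.spot_point(c,"bin_red_eye")[:1]: print(c,d["score"],np.round(d["pixel"],1))
    o=env.get_obs()["ee_pos"];print(c,"tip",proj(F[c],o-[0,0,25]),"btn",proj(F[c],[557,70.5,24]))
    m=cv2.inRange(cv2.cvtColor(F[c]["color"],cv2.COLOR_RGB2HSV),(50,120,50),(75,255,255)); M=cv2.connectedComponentsWithStats(m)
    print([(s,ce) for s,ce in zip(M[2][1:],M[3][1:]) if s[4]>20])
E
```

```text
inc [-0.2 -0.1 18.1] turn None cur yaw 1.26 pos [556.8  70.6  68.1] F [ 0.12 -0.65 -0.54] t 23.77 zaxis [ 0.001  0.    -1.   ]
scene 0.85 [298.7 202.3]
scene tip [256.51888774 229.94014723] btn [256.87309019 234.70570962]
[(array([251, 231,  12,   8,  77], dtype=int32), array([256.35064935, 234.37662338]))]
wrist tip [282.66526656 271.67258783] btn [282.35994821 255.39052613]
[(array([ 251,  222,   64,   48, 2167], dtype=int32), array([282.71758191, 245.03368713]))]
```

Emit:
carry_out(increments=[{"dx":0,"dy":0,"dz":4,"turn":0,"claw":255},{"dx":0,"dy":0,"dz":8,"turn":0,"claw":255},{"dx":0,"dy":0,"dz":11,"turn":0,"claw":255},{"dx":0,"dy":0,"dz":13,"turn":0,"claw":255},{"dx":0,"dy":0,"dz":15,"turn":0,"claw":255}])

```text
time: 24.28
ee_pos: [556.5, 70.6, 52.3]
orientation: [0.0, -0.011, 1.0, -0.0]
force: [-3.3, -1.4, 23.0]
width: 0.0
grasp_force: 12.0
```

Emit:
carry_out(increments=[{"dx":0,"dy":0,"dz":1,"turn":0,"claw":255},{"dx":0,"dy":0,"dz":2,"turn":0,"claw":255},{"dx":0,"dy":0,"dz":3,"turn":0,"claw":255},{"dx":0,"dy":0,"dz":3,"turn":0,"claw":255},{"dx":0,"dy":0,"dz":3,"turn":0,"claw":255}])

```text
time: 24.7
ee_pos: [556.6, 70.6, 52.0]
orientation: [0.0, -0.011, 1.0, 0.0]
force: [-8.4, -1.4, 34.9]
width: -0.1
grasp_force: 17.0
```

Emit:
carry_out(increments=[{"dx":0,"dy":0,"dz":-6,"turn":0,"claw":255},{"dx":0,"dy":0,"dz":-20,"turn":0,"claw":255},{"dx":0,"dy":0,"dz":-45,"turn":0,"claw":255},{"dx":0,"dy":0,"dz":-75,"turn":0,"claw":255},{"dx":0,"dy":0,"dz":-100,"turn":0,"claw":255}])

```text
time: 25.12
ee_pos: [556.0, 70.5, 150.2]
orientation: [-0.0, -0.011, 1.0, -0.0]
force: [0.5, -0.3, -0.2]
width: 0.4
grasp_force: 0.0
```

Emit:
carry_out(increments=[{"dx":0,"dy":15,"dz":-20,"turn":0,"claw":255},{"dx":0,"dy":30,"dz":-40,"turn":0,"claw":255},{"dx":0,"dy":30,"dz":-40,"turn":0,"claw":255},{"dx":0,"dy":30,"dz":-40,"turn":0,"claw":255},{"dx":0,"dy":30,"dz":-40,"turn":0,"claw":255}])

```text
time: 25.53
ee_pos: [555.0, 100.3, 188.4]
orientation: [-0.001, -0.011, 1.0, -0.0]
force: [0.3, -1.5, -0.6]
width: 0.1
grasp_force: 0.0
```

```bash
python3 - <<'E'
from h import *
for i in range(6):
    f=cam("scene")
    d=env.spot_point("scene","bin_red_eye")[:1]; print([(np.round(x["pixel"],1),round(x["score"],2)) for x in d])
c=lambda x,y:cv2.resize(f["color"][y:y+120,x:x+160],(640,480),interpolation=cv2.INTER_CUBIC)
cv2.imwrite("pics/c7.png",c(220,130)[...,::-1]); print(env.get_obs()["time"])
E
```

```text
[(array([295.8, 205.3]), 0.85)]
[(array([295.2, 204.8]), 0.78)]
[(array([296. , 202.4]), 0.94)]
[(array([297.7, 204.9]), 0.84)]
[(array([294.2, 203.2]), 0.68)]
[(array([296.7, 202.8]), 0.58)]
26.1333
```

View pics/c7.png

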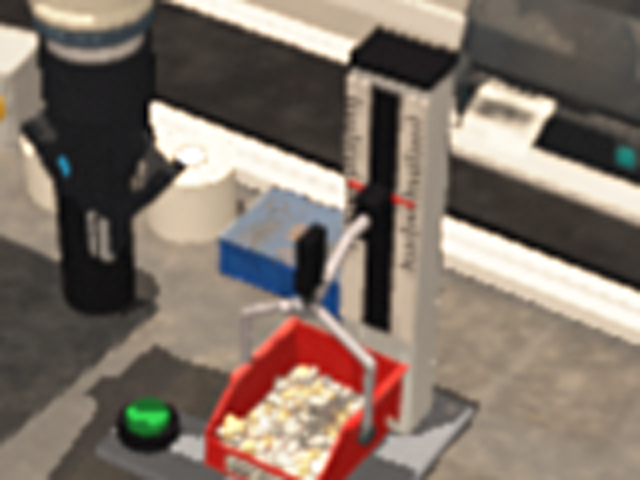

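The bin hangs upright and still on the sunk hook, the button is out again at full-picture (257,235), and the gripper is clear. Handing in.

```bash
python3 -c "
from cell import env
print(env.hand_in())"
```

```text
the job is handed in; nothing more can be done
None
```

The red bin hangs upright and still on the sunk hook. I pressed the green button to its stop and it came back out, the arm is clear of everything, and the job is handed in; `hand_in` returned no verdict.

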